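# Shelve the hexagonal planters honeycomb fashion

## Robot

A 7-joint arm with a two-finger parallel gripper is mounted at the origin on the work surface. World frame = base frame: x ahead of the robot, y to its left, z up, the work surface at z = 0. Lengths are in m, angles in rad, forces in N, time in s.
With the tool pointing down it reaches from about 0.425 to 0.8 m from the base axis. Payload 8.3 kg.
Tool frame: the origin (TCP) lies on the centre line of the jaws, within the pads' length; the fingertips stand ahead of it and the grasp point (between the pads) lies 5 mm behind it (manip.finger_overhang is the z of the fingertips in the tool frame, in m); z points along the fingers, y is the direction in which the jaws open and shut (so a half turn about z gives the same grasp; the last joint's range is limited). The gripper opens to 85 mm and grips with 20 to 120 N. Pads are 22 mm wide; open, the fingers measure 114 mm over their backs; the gripper's body (76 mm by 85 mm) begins 54 mm behind the grasp point. The pads swing forward as they close: fully open they stand 13 mm farther back than shut.
Start: joints at [-1.306, 0.383, 0.016, 1.37, -0.006, 1.388, -0.046], TCP at [0.201, 0.592, 0.245] pointing down, gripper open.
Joint ranges: [-2.95, 2.95], [-0.25, 2.06], [-1.52, 1.56], [0.18, 2.33], [-1.44, 4.58], [0.02, 2.06], [-3.01, 3.01]. Speed limits (rad/s): [2.39, 2.39, 3.01, 3.01, 3.14, 3.14, 3.14].

## Interface

Orientations are given as a rotation vector (axis times angle).
In Python, from bench import manip, optics gives the robot as it stands.
- The arm moves only by the shell command python3 -m crank 'ROWS' [OPENING] [FORCE]. ROWS is JSON, a list that holds one entry, the list of rows, each a list of 4 numbers: the shift along the tool's x, y, z in m, then the turn about the tool's z in rad. In form: [[[x, y, z, twist], ...]]. A call has 1 to 20 rows; each row is the pose to reach, as a shift and turn from the pose commanded when the call began, along the tool's axes at that moment; what a row does not reach only later rows make up. A row lasts 1/10 s, in which the tool goes at most 50 mm and 8.59 degrees, less where a joint would pass 70% of its speed; a pose out of reach is approached as far as the arm can. A call with a gripper value outside its range is refused whole. OPENING is the opening, from -1 (shut) to 1 (fully open), set as the call begins (- or left out, the last holds). The fingers move at their own pace and stop on an object; FORCE is the grip in N (left out, the last holds). Time passes only in rows, so rows that repeat a pose let the fingers close. It gives the time, the measured TCP pose, the force and the opening at its end, in the units of the state.
- manip.get_state(): the state, without advancing time (a new reading comes with each control period).
- optics.grab_frame(name): name is "side" or "top"; returns the picture (400x640x3 uint8, red, green, blue); there is no depth.
- optics.camera_params(name): a dict with "intrinsics" (3x3 intrinsics, pixels), "origin" and "attitude" of the camera in the world. Camera axes: x right, y down, z forward; pixel columns grow to the right and rows downward; lengths in m; the calibration is good to about 2 mm. A picture is of the moment at which its call begins. camera_params takes no time and is no camera call.
- manip.hand_in(): hands the job in, once; it reports no verdict.
The state is a dict: "time_s": time; "q": joint angles; "joint_vel": joint speeds; "effort": joint torques, N m; "tool_pos": TCP position; "tool_rot": TCP orientation; "force": force on the tool from outside, world axes, zero at the start; "wrist_torque": the same for the moment, N m; "finger_gap": finger opening in m.
Only numpy, scipy, OpenCV 4.12 (cv2) and the standard library are available. Lean on these libraries where they do the work, as an engineer would, in place of code of your own. Each camera call takes 0.05 s, during which the arm holds its last target.

## Task

Put the two hexagonal planters that are still on the table onto the low pine shelf, so that the back row and the front row standing there each grow by one pot at their open end. Stand them upright and pack them honeycomb fashion like the others, flat faces touching those of every neighbour. Leave the four shelved pots where they are, still neatly packed, and do not disturb the square planter or anything else on the table.

Things in the scene. Friction and masses are not known exactly. Their poses are not given: they have to be found in the camera images.
- pot1_mid (a point): a pot to be shelved, standing on the table: hexagonal open planter pot of off-white unglazed biscuit ware, 60 mm across the flats, 69 mm over the corners, 70 mm high, wall 6 mm, about 0.2 kg; this point is its centre, half-way up (35 mm above its underside); z up when it stands, its flat sides face its +y and -y and every 60 degrees from there, its corners its +x and -x
- pot2_mid (a point): the other pot to be shelved, the same as pot1: hexagonal open planter pot of off-white unglazed biscuit ware, 60 mm across the flats, 69 mm over the corners, 70 mm high, wall 6 mm, about 0.2 kg; this point is its centre, half-way up (35 mm above its underside); z up when it stands, its flat sides face its +y and -y and every 60 degrees from there, its corners its +x and -x
- back1_mid (a point): pot already on the shelf, back row (farther from the robot), 2 to 8 mm from the left (+y) side cheek: a loose pot of the same kind as pot1, same size and point, standing with its y axis along the row
- back2_mid (a point): the same: last pot at the open end (right, -y end) of the back row, flat to flat with back1
- front1_mid (a point): the same: first pot of the front row (nearer the robot), nested between back1 and back2
- front2_mid (a point): the same: last pot at the open end (right, -y end) of the front row, flat to flat with front1 and touching back2
- shelf: low pine shelf standing on the table, fixed: 180 mm deep (its x), 336 mm long (its y, the rows run along it), upper face of the board 100 mm above the table, an 18 mm thick side cheek at each end rising to 130 mm; no rim at the front or back; origin on the table under its middle, its -x side faces the robot; the rows stand at its left (+y) end and about 85 mm of board stays free beyond the finished rows
- square_pot_mid (a point): bystander: a square open planter of the same ware, 62 x 62 x 70 mm high; this point is its centre, half-way up
- tumbler: bystander: a round tumbler of the same ware, 72 mm across, 90 mm high; origin at the centre of its underside
- jar: bystander: a round screw-top glaze jar, 68 mm across, 85 mm high; origin at the centre of its underside
- brush: bystander: a glaze brush lying flat, 190 mm long; origin under its middle
Things that resemble listed ones, but are neither listed nor needed, are in the scene too. Leave any yellow look-alike of the part that bears pot2_mid alone. What is shaped like the part that bears front2_mid but pink is not meant.

How it is judged:
At the end, for the whole second after the job is handed in: Both pots at rest on the board, upright (0.08 rad), one ending each row: centres of neighbours within 66 mm (gaps to 6 mm), back pot to back2 and front2, front pot to front2 and it, flats parallel to the rows (0.17 rad). The four shelved pots stay upright, packed, within 20 mm of their places (((horizontal distance between pot1_mid and back2_mid below 0.066 m and horizontal distance between each of pot1_mid, pot2_mid and front2_mid below 0.066 m and horizontal distance between pot2_mid and pot1_mid below 0.066 m) or (horizontal distance between pot2_mid and back2_mid below 0.066 m and horizontal distance between each of pot2_mid, pot1_mid and front2_mid below 0.066 m and horizontal distance between pot1_mid and pot2_mid below 0.066 m)) and (angle between the x axis of pot1_mid and the x axis of back2_mid, either way round below 0.17 rad or angle between the x axis of pot1_mid and the x axis of back2_mid, either way round between 0.877 and 1.217 rad) and (angle between the x axis of pot2_mid and the x axis of back2_mid, either way round below 0.17 rad or angle between the x axis of pot2_mid and the x axis of back2_mid, either way round between 0.877 and 1.217 rad) and z of pot1_mid in the frame of shelf between 0.13 and 0.14 m and angle between each of pot1_mid, pot2_mid, back1_mid, back2_mid, front1_mid, front2_mid's own z axis and vertical below 0.08 rad and z of pot2_mid in the frame of shelf between 0.13 and 0.14 m and z of back1_mid in the frame of shelf between 0.13 and 0.14 m and distance of each of back1_mid, back2_mid, front1_mid, front2_mid from where it was at the start of the episode below 0.02 m and z of back2_mid in the frame of shelf between 0.13 and 0.14 m and z of front1_mid in the frame of shelf between 0.13 and 0.14 m and z of front2_mid in the frame of shelf between 0.13 and 0.14 m and horizontal distance between back1_mid and back2_mid below 0.066 m and horizontal distance between each of front1_mid, back2_mid and front2_mid below 0.066 m and horizontal distance between each of back1_mid, back2_mid and front1_mid below 0.066 m and linear speed of each of pot1, pot2 below 0.02 m/s); the robot touches nothing.
It fails at once if the square pot is moved more than 30 mm (distance of square_pot_mid from where it was at the start of the episode above 0.03 m).
It fails at once if the tumbler is moved more than 30 mm (distance of tumbler from where it was at the start of the episode above 0.03 m).
It fails at once if the jar is moved more than 30 mm (distance of jar from where it was at the start of the episode above 0.03 m).
It fails at once if the brush is moved more than 30 mm (distance of brush from where it was at the start of the episode above 0.03 m).
It also fails if it takes over 64 s, if anything falls off the work surface, if the arm or the gripper's body presses on something with over 40 N, if the wrist force passes 120 N, or if a joint passes its speed limit or range.

## Working session

There is one attempt and no reset: what is moved stays moved. The work goes in short steps, Python scripts to look and compute and a shell command to move; the robot and the scene stay as the last step left them, time stands still between calls to the robot, and variables do not carry over. Pictures are saved under pics/ and viewed, and the job is handed in when it is done.

```bash
mkdir -p pics; ls; python3 - <<'E'
from bench import manip, optics
import cv2
print(manip.get_state(), manip.finger_overhang)
for n in("side","top"):
    f=optics.grab_frame(n); cv2.imwrite(f"pics/{n}0.png",f[:,:,::-1]); print(n,optics.camera_params(n))
E
```

```text
pics
{'time_s': 0.0, 'q': array([-1.30593074,  0.38423493,  0.01641986,  1.37116529, -0.00632301,
        1.38815187, -0.04652742]), 'joint_vel': array([-0.00191002, -0.00116001,  0.00103216, -0.00029169, -0.00030403,
       -0.00016992,  0.0008763 ]), 'effort': array([-8.75372025e-04, -6.27598214e+01,  8.43479466e-01, -3.71821404e+01,
        1.64052827e-02,  1.42376448e-02,  7.66646139e-06]), 'tool_pos': array([0.20103918, 0.59129489, 0.24427613]), 'tool_rot': array([-5.12521180e-01, -3.09921494e+00,  2.96665321e-03]), 'force': array([ 1.20551851,  0.29908672, -0.44865757]), 'wrist_torque': array([-0.03145371, -0.02234179, -0.04602617]), 'finger_gap': 0.08553577394831167} 0.014
side {'intrinsics': array([[420.23972439,   0.        , 314.37296075],
       [  0.        , 420.23972439, 203.84907805],
       [  0.        ,   0.        ,   1.        ]]), 'origin': array([ 0.04621889, -0.5253868 ,  0.79753378]), 'attitude': array([-2.18388006,  0.92936711, -0.39777754])}
top {'intrinsics': array([[411.16650755,   0.        , 314.23559754],
       [  0.        , 411.16650755, 205.63823843],
       [  0.        ,   0.        ,   1.        ]]), 'origin': array([ 0.40260381, -0.03420826,  1.32917621]), 'attitude': array([-2.14243777,  2.1602084 , -0.15693212])}
```

View pics/side0.png

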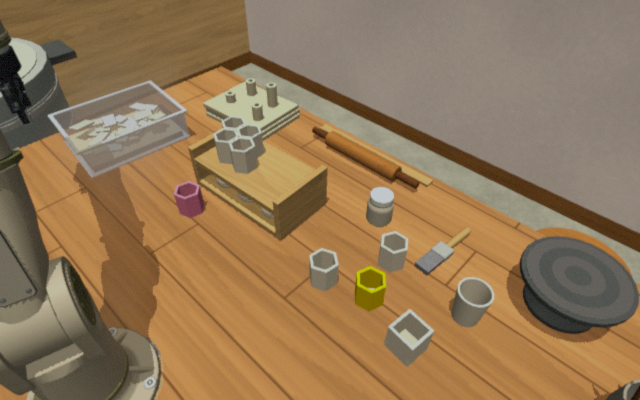

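View pics/top0.png

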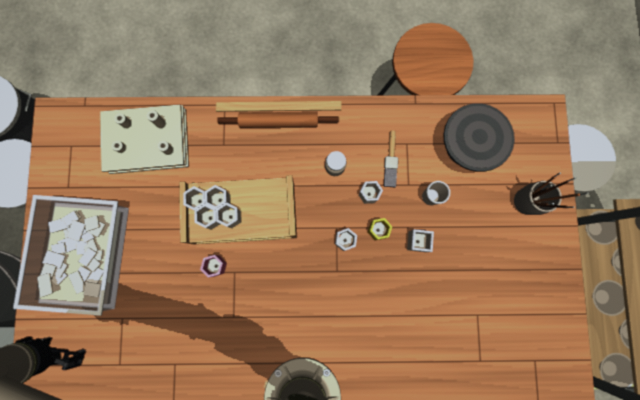

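Top view: two off-white hexagonal pots are on the table at about (371,191) and (346,239). The yellow hexagon (380,228), pink hexagon (213,265), square (421,240) and round tumbler (438,193) are not meant. I'll confirm in an enlarged crop.

```bash
python3 - <<'E'
import cv2,numpy as np
t=cv2.imread('pics/top0.png')
a=cv2.resize(t[170:260,325:455],None,fx=6,fy=6,interpolation=cv2.INTER_CUBIC); cv2.imwrite('pics/cropA.png',a)
a=cv2.resize(t[168:252,172:302],None,fx=6,fy=6,interpolation=cv2.INTER_CUBIC); cv2.imwrite('pics/cropB.png',a)
E
```

```text
(no output)
```

View pics/cropA.png

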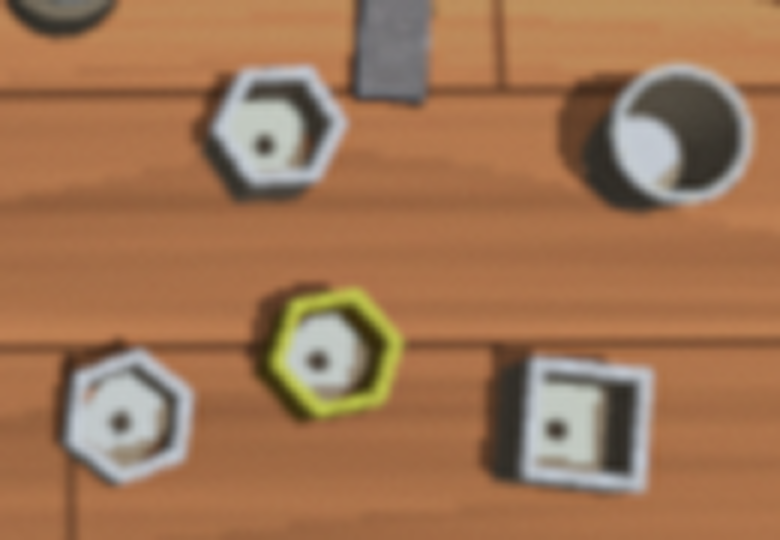

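View pics/cropB.png

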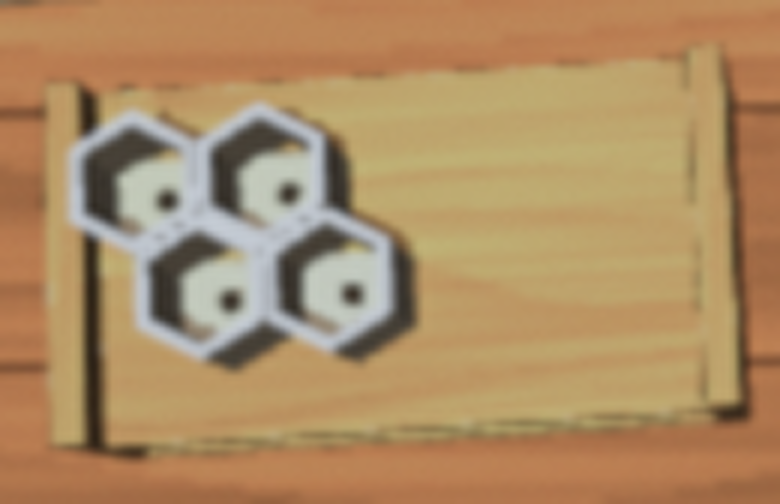

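```bash
cat > h.py <<'E'
import cv2,numpy as np
from scipy.spatial.transform import Rotation as R
from bench import manip, optics
def ray(name,px,z):
    c=optics.camera_params(name); K=c['intrinsics'];M=R.from_rotvec(c['attitude']).as_matrix()
    px=np.atleast_2d(px).astype(float)
    d=np.c_[px,np.ones(len(px))]@np.linalg.inv(K).T@M.T
    o=c['origin']; s=(z-o[2])/d[:,2]
    return (o+d*s[:,None])[:,:2]
def proj(name,P):
    c=optics.camera_params(name); K=c['intrinsics'];M=R.from_rotvec(c['attitude']).as_matrix()
    q=(np.atleast_2d(P)-c['origin'])@M@K.T
    return q[:,:2]/q[:,2:]
def blobs(img,S=6,vmin=150,smax=45):
    b=cv2.resize(img,None,fx=S,fy=S,interpolation=cv2.INTER_CUBIC)
    h=cv2.cvtColor(b,cv2.COLOR_BGR2HSV)
    m=((h[...,2]>vmin)&(h[...,1]<smax)).astype(np.uint8)
    cs,_=cv2.findContours(m,cv2.RETR_EXTERNAL,cv2.CHAIN_APPROX_NONE)
    return m,[c[:,0,:] for c in cs if cv2.contourArea(c)>2000]
E
python3 - <<'E'
from h import *
t=cv2.imread('pics/top0.png')
for (n,x0,x1,y0,y1,z) in [('A',325,455,170,260,.07),('B',172,302,168,252,.17)]:
    m,cs=blobs(t[y0:y1,x0:x1]); 
    v=m*255; v=cv2.cvtColor(v,cv2.COLOR_GRAY2BGR)
    for c in cs:
        hull=cv2.convexHull(c)
        ap=cv2.approxPolyDP(hull,10,True)[:,0]
        cv2.polylines(v,[ap.reshape(-1,1,2)],True,(0,0,255),1)
        W=ray('top',(hull[:,0]+.5)/6-.5+[x0,y0],z).astype(np.float32)
        M=cv2.moments(W.reshape(-1,1,2)*1000); ctr=np.array([M['m10'],M['m01']])/M['m00']
        p=W*1000-ctr
        d=np.array([np.cos(np.radians(np.arange(0,180,1))),np.sin(np.radians(np.arange(0,180,1)))])
        w=(p@d).max(0)-(p@d).min(0)
        mid=((p@d).max(0)+(p@d).min(0))/2
        print(n,ctr.round(1),'area',round(M['m00']),'minw',w.min().round(1),np.argmin(w),'maxw',w.max().round(1),np.argmax(w), 'w60avg',np.argmin(w[:60]+w[60:120]+w[120:180]))
        print(ray('top',(ap+.5)/6-.5+[x0,y0],z).round(4).tolist())
    cv2.imwrite(f'pics/mask{n}.png',v)
E
```

```text
A [ 471.  -372.8] area 3899 minw 62.8 84 maxw 84.7 38 w60avg 52
[[0.505, -0.3476], [0.4973, -0.4057], [0.4379, -0.3992], [0.4449, -0.3399]]
A [ 476.6 -139.2] area 3164 minw 60.8 81 maxw 68.3 169 w60avg 21
[[0.5102, -0.1458], [0.4891, -0.1699], [0.4535, -0.1635], [0.4431, -0.1333], [0.4641, -0.1077], [0.4967, -0.1118]]
A [ 507.9 -238.8] area 1025 minw 33.8 70 maxw 38.2 24 w60avg 10
[[0.5265, -0.236], [0.5145, -0.2551], [0.4895, -0.2446], [0.4916, -0.2308], [0.504, -0.2204]]
A [ 620.5 -428.6] area 3980 minw 70.0 85 maxw 72.5 123 w60avg 26
[[0.6562, -0.4233], [0.6448, -0.4556], [0.6263, -0.464], [0.599, -0.4573], [0.5866, -0.4406], [0.5894, -0.4117], [0.6121, -0.3941], [0.6379, -0.3974]]
A [ 626.9 -220. ] area 3174 minw 61.1 0 maxw 67.9 30 w60avg 3
[[0.6565, -0.2368], [0.6284, -0.2536], [0.6002, -0.2403], [0.5973, -0.2045], [0.6242, -0.186], [0.6526, -0.1981]]
B [567.9 255.7] area 14694 minw 121.3 3 maxw 171.4 63 w60avg 3
[[0.6287, 0.2421], [0.6144, 0.2132], [0.5641, 0.1809], [0.5298, 0.1788], [0.5097, 0.2053], [0.5064, 0.2672], [0.5227, 0.2983], [0.5744, 0.3321], [0.6052, 0.3327], [0.6258, 0.3044]]
```

View pics/maskA.png

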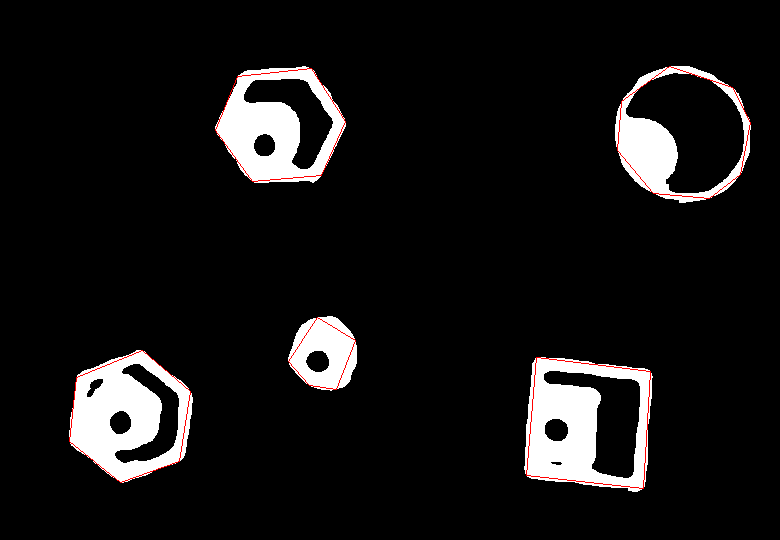

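View pics/maskB.png

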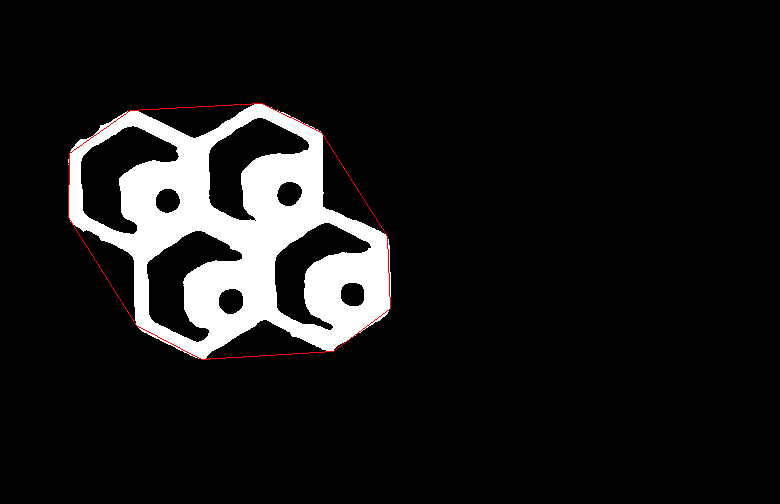

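Confirmed: the off-white hexagons at (371,191) and (346,239) are pot1 and pot2. The yellow one and the square one stay where they are. The shelf cluster is at crop B (70–390, 103–358), with its rows turned about 3°. Next come the targets and moves.

```bash
cat >> h.py <<'E'
def plan(x,y,z,jaw=None,show=True):
    s=manip.get_state(); Rm=R.from_rotvec(s['tool_rot']).as_matrix()
    d=Rm.T@(np.array([x,y,z])-s['tool_pos'])
    cur=np.degrees(np.arctan2(Rm[1,1],Rm[0,1])); tw=0
    if jaw is not None:
        dj=(jaw-cur+90)%180-90; tw=-np.radians(dj)
    print('pos',s['tool_pos'].round(4),'jaw',cur.round(2),'shift',d.round(4),'twist',round(tw,3),'gap',round(s['finger_gap'],4),'F',s['force'].round(1),'t',s['time_s'],'tz',Rm[:,2].round(3))
E
python3 - <<'E'
from h import *
plan(.45,.25,.245); plan(.4766,-.1392,.245,21)
print(ray('top',[[336,161],[438,193]],.085))
# side-view check
t=cv2.imread('pics/side0.png')
for P in ([.4766,-.1392,.07],[.6269,-.22,.07],[.5679,.2557,.17]): print(proj('side',P), proj('top',P))
m,cs=blobs(t,6,140,45)
for c in cs:
    x,y,w,h=cv2.boundingRect(c); print(np.array([x,y,w,h])/6, end=' ')
a=cv2.resize(t[225:300,300:420],None,fx=6,fy=6,interpolation=cv2.INTER_CUBIC)
for P in ([.4766,-.1392,.07],[.6269,-.22,.07]):
    q=(proj('side',P)[0]-[300,225]+.5)*6-.5; cv2.circle(a,tuple(int(v) for v in q),4,(0,0,255),-1)
cv2.imwrite('pics/sideA.png',a)
E
```

```text
pos [0.201  0.5913 0.2444] jaw 71.22 shift [-3.456e-01 -2.430e-01 -2.000e-04] twist 0 gap 0.0855 F [ 0.2 -0.4 -0.3] t 0.1 tz [-0.001 -0.002 -1.   ]
pos [0.201  0.5913 0.2444] jaw 71.22 shift [-4.961e-01 -6.029e-01  4.000e-04] twist 0.877 gap 0.0855 F [ 0.2 -0.4 -0.3] t 0.1 tz [-0.001 -0.002 -1.   ]
[[ 0.71743246 -0.11065912]
 [ 0.6142526  -0.42266438]]
[[322.53949726 259.75141297]] [[346.30457121 238.90475947]]
[[393.36887548 241.70039134]] [[371.31870394 190.31034685]]
[[236.32590055 132.72928069]] [[209.75864905 205.81029563]]
[143.33333333 376.          13.          13.5       ] [388.5        309.33333333  45.33333333  41.16666667] [ 47.5        280.16666667  18.5         16.33333333] [457.5        277.33333333  36.5         30.5       ] [309.5        248.33333333  28.83333333  25.        ] [431.66666667 241.5         21.83333333  16.66666667] [380.66666667 231.33333333  27.16666667  22.66666667] [370.33333333 187.          23.66666667  17.16666667] [107.33333333 143.33333333  14.33333333   7.33333333] [114.         131.          40.83333333  26.66666667] [155.5        119.83333333  25.5         19.        ] [213.83333333 114.          48.33333333  38.83333333] [251.66666667  99.16666667  15.           9.        ] [ 48.          80.33333333 141.16666667  97.        ] [233.66666667  63.66666667 406.33333333 219.83333333] [ 9.16666667 38.         37.33333333 46.        ] [245.5          0.         394.5        231.33333333]
```

View pics/sideA.png

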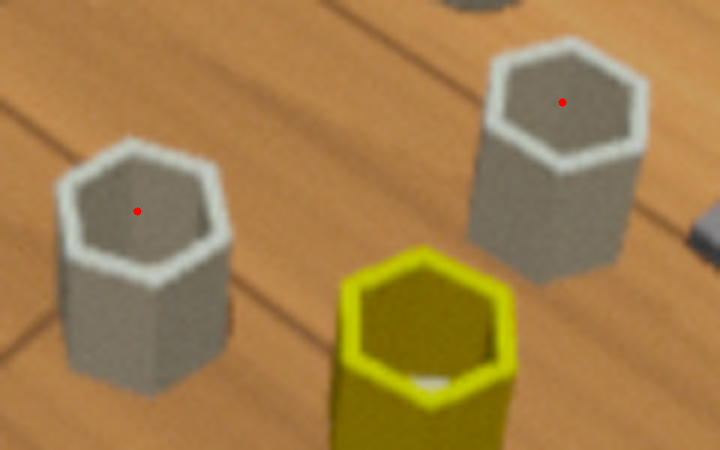

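The side view agrees: the projected rim centres land within about 1 px of the two pots, at crop (137,211) and (562,102). Moving above the near pot.

```bash
python3 -m crank '[[[-0.115,-0.081,0,0.1],[-0.23,-0.162,0,0.2],[-0.346,-0.243,0,0.3],[-0.346,-0.243,0,0.4],[-0.346,-0.243,0,0.4],[-0.346,-0.243,0,0.4],[-0.346,-0.243,0,0.4],[-0.346,-0.243,0,0.4],[-0.346,-0.243,0,0.4],[-0.496,-0.603,0,0.877],[-0.496,-0.603,0,0.877],[-0.496,-0.603,0,0.877],[-0.496,-0.603,0,0.877],[-0.496,-0.603,0,0.877],[-0.496,-0.603,0,0.877],[-0.496,-0.603,0,0.877],[-0.496,-0.603,0,0.877],[-0.496,-0.603,0,0.877],[-0.496,-0.603,0,0.877],[-0.496,-0.603,0,0.877]]]' 1 30
python3 - <<'E'
from h import *
plan(.4766,-.1392,.05,21)
E
```

```text
time_s: 2.1
tool_pos: [0.4767, -0.1375, 0.2449]
tool_rot: [-1.777, -2.589, 0.0]
force: [0.7, 1.1, 0.1]
finger_gap: 0.0858
pos [ 0.4767 -0.1375  0.2449] jaw 21.07 shift [-0.0017 -0.0006  0.1949] twist 0.001 gap 0.0858 F [0.7 1.1 0.1] t 2.1 tz [-0.001  0.001 -1.   ]
```

```bash
python3 -m crank '[[[-0.001,0,0.03,0],[-0.002,0,0.07,0],[-0.002,0,0.11,0],[-0.002,0,0.14,0],[-0.002,0,0.165,0],[-0.002,0,0.185,0],[-0.002,0,0.195,0],[-0.002,0,0.195,0],[-0.002,0,0.195,0]]]'
python3 -m crank '[[[0,0,0,0],[0,0,0,0],[0,0,0,0],[0,0,0,0],[0,0,0,0],[0,0,0,0],[0,0,0,0],[0,0,0,0],[0,0,0,0],[0,0,0,0]]]' -1 30
python3 - <<'E'
from h import *
plan(.4766,-.1392,.25)
E
```

```text
time_s: 3.0
tool_pos: [0.4779, -0.1402, 0.0509]
tool_rot: [1.778, 2.589, 0.001]
force: [0.6, 0.2, 0.2]
finger_gap: 0.0851
time_s: 4.0
tool_pos: [0.4782, -0.1408, 0.0514]
tool_rot: [1.779, 2.588, 0.002]
force: [-1.5, 1.1, 7.2]
finger_gap: 0.0598
pos [ 0.4782 -0.1408  0.0514] jaw 20.98 shift [ 0.0019 -0.0005 -0.1986] twist 0 gap 0.0598 F [-1.5  1.1  7.2] t 4.0 tz [ 0.002  0.    -1.   ]
```

```bash
python3 -m crank '[[[0,0,-0.01,0],[0,0,-0.03,0],[0,0,-0.06,0],[0,0,-0.09,0],[0,0,-0.12,0],[0,0,-0.15,0],[0,0,-0.175,0],[0,0,-0.19,0],[0,0,-0.2,0],[0,0,-0.2,0]]]' -1 40
python3 - <<'E'
from h import *
for n in("side","top"):
    f=optics.grab_frame(n); cv2.imwrite(f"pics/{n}1.png",f[:,:,::-1])
plan(.5976,.1821,.25,32.9)
a=cv2.imread('pics/side1.png');b=cv2.imread('pics/top1.png')
p=proj('side',manip.get_state()['tool_pos'])[0].astype(int);q=proj('top',manip.get_state()['tool_pos'])[0].astype(int)
A=cv2.resize(a[p[1]-50:p[1]+50,p[0]-65:p[0]+65],None,fx=5,fy=5);cv2.imwrite('pics/hs.png',A);print(p,q)
E
```

```text
time_s: 5.0
tool_pos: [0.4777, -0.141, 0.2516]
tool_rot: [1.779, 2.587, 0.002]
force: [-0.7, -0.6, -2.1]
finger_gap: 0.0596
pos [ 0.477  -0.1406  0.2497] jaw 20.97 shift [ 0.2582  0.2281 -0.0004] twist -0.208 gap 0.0593 F [ 0.2  0.8 -2.4] t 5.1 tz [-0.001  0.    -1.   ]
[324 200] [352 234]
```

View pics/hs.png

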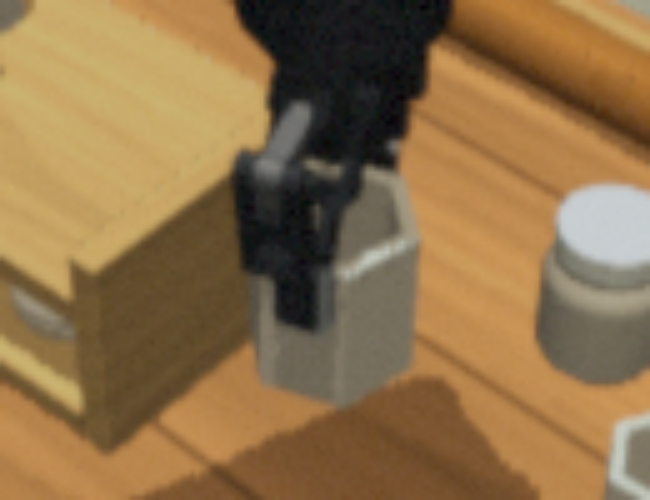

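View pics/top1.png

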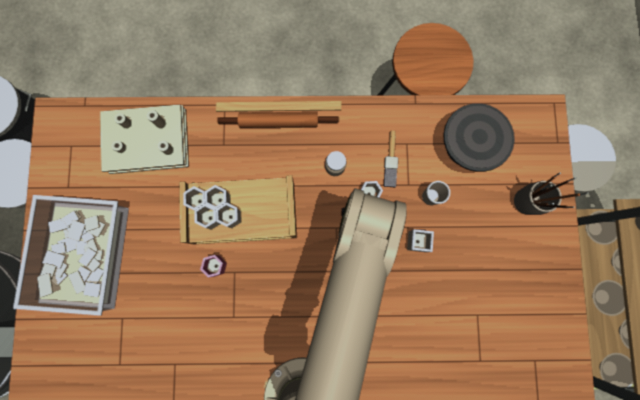

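The pot is held upright. Side crop: the pad is centred on its flat at about (302,300). Carrying it above a point about 4 mm short of its slot.

```bash
python3 -m crank '[[[0.01,0.009,0,0],[0.03,0.027,0,-0.02],[0.055,0.05,0,-0.05],[0.08,0.072,0,-0.08],[0.105,0.095,0,-0.11],[0.13,0.118,0,-0.14],[0.155,0.14,0,-0.17],[0.18,0.163,0,-0.19],[0.205,0.186,0,-0.2],[0.225,0.204,0,-0.208],[0.24,0.217,0,-0.208],[0.249,0.225,0,-0.208],[0.2527,0.2288,0,-0.208],[0.2527,0.2288,0,-0.208],[0.2527,0.2288,0,-0.208],[0.2527,0.2288,0,-0.208]]]'
python3 - <<'E'
from h import *
plan(.6001,.1772,.155,32.9)
E
```

```text
time_s: 6.7
tool_pos: [0.6006, 0.1757, 0.2506]
tool_rot: [1.504, 2.758, -0.0]
force: [0.1, 0.3, -1.5]
finger_gap: 0.0594
pos [0.6006 0.1757 0.2506] jaw 32.78 shift [0.0016 0.0004 0.0956] twist -0.002 gap 0.0594 F [ 0.1  0.3 -1.5] t 6.7 tz [ 0. -0. -1.]
```

```bash
python3 -m crank '[[[0.0005,0,0.015,0],[0.001,0,0.035,0],[0.001,0,0.055,0],[0.001,0,0.07,0],[0.001,0,0.08,0],[0.001,0,0.088,0],[0.001,0,0.093,0],[0.001,0,0.095,0],[0.001,0,0.095,0],[0.001,0,0.095,0]]]'
python3 - <<'E'
from h import *
f=optics.grab_frame("side"); cv2.imwrite("pics/side2.png",f[:,:,::-1])
a=f[:,:,::-1]; A=cv2.resize(a[95:195,190:320],None,fx=6,fy=6,interpolation=cv2.INTER_CUBIC);cv2.imwrite('pics/s2.png',A)
f=optics.grab_frame("top"); cv2.imwrite("pics/top2.png",f[:,:,::-1])
a=f[:,:,::-1]; A=cv2.resize(a[168:252,172:302],None,fx=6,fy=6,interpolation=cv2.INTER_CUBIC);cv2.imwrite('pics/t2.png',A)
plan(.6001,.1772,.155,32.9)
E
```

```text
time_s: 7.7
tool_pos: [0.6004, 0.1781, 0.1559]
tool_rot: [1.501, 2.759, 0.001]
force: [0.8, 0.5, -2.4]
finger_gap: 0.0597
pos [0.6003 0.178  0.1558] jaw 32.89 shift [-0.0006 -0.0006  0.0008] twist -0.0 gap 0.0592 F [-0.2 -0.1 -2.8] t 7.8 tz [ 0.001  0.    -1.   ]
```

View pics/s2.png

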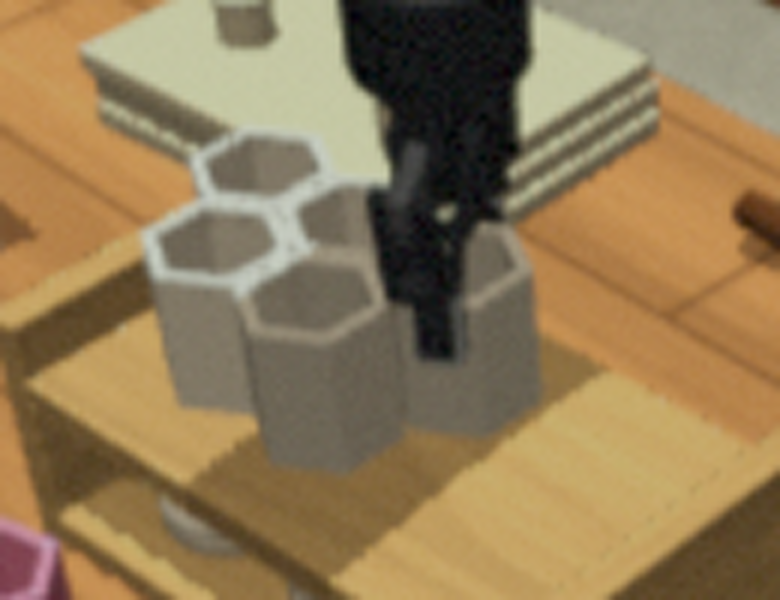

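View pics/t2.png

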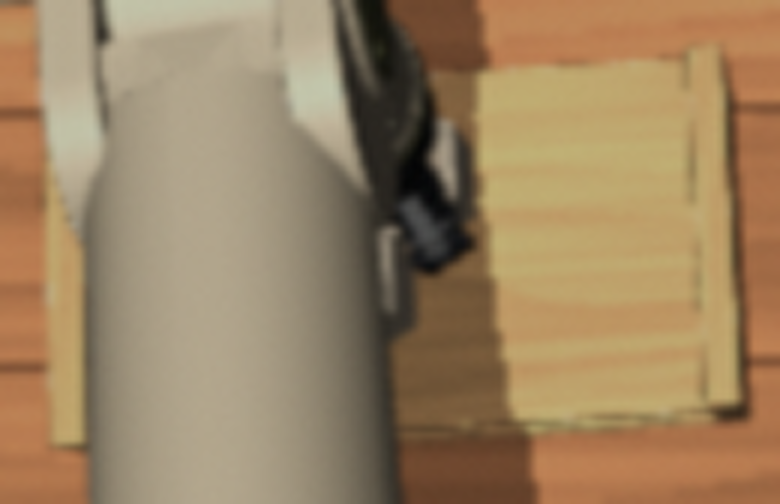

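Side crop: the held pot at (470,330) hovers beside back2/front2 with a narrow gap. Top crop: its right edge is at about x=460, against 451 for contact, so the gap is about 4 mm. Easing it in, then down.

```bash
python3 -m crank '[[[0.001,0,0,0],[0.002,0,0,0],[0.003,0,0,0],[0.004,0,0,0],[0.004,0,0,0],[0.004,0,0,0],[0.004,0,0,0]]]'
python3 -m crank '[[[0,0,0.001,0],[0,0,0.002,0],[0,0,0.003,0],[0,0,0.004,0],[0,0,0.005,0],[0,0,0.005,0],[0,0,0.005,0]]]'
python3 - <<'E'
from h import *
plan(.6001,.1772,.155,32.9)
f=optics.grab_frame("side"); 
a=f[:,:,::-1]; A=cv2.resize(a[95:195,190:320],None,fx=6,fy=6,interpolation=cv2.INTER_CUBIC);cv2.imwrite('pics/s3.png',A)
E
```

```text
time_s: 8.5
tool_pos: [0.5982, 0.1807, 0.1555]
tool_rot: [1.502, 2.758, -0.0]
force: [1.4, -3.8, -0.9]
finger_gap: 0.0589
time_s: 9.2
tool_pos: [0.5983, 0.181, 0.1516]
tool_rot: [1.502, 2.758, 0.001]
force: [-0.9, -4.6, 8.1]
finger_gap: 0.0592
pos [0.5983 0.181  0.1516] jaw 32.87 shift [-0.0042 -0.0005 -0.0034] twist -0.001 gap 0.0592 F [-0.9 -4.6  8.1] t 9.2 tz [ 0.001  0.    -1.   ]
```

View pics/s3.png

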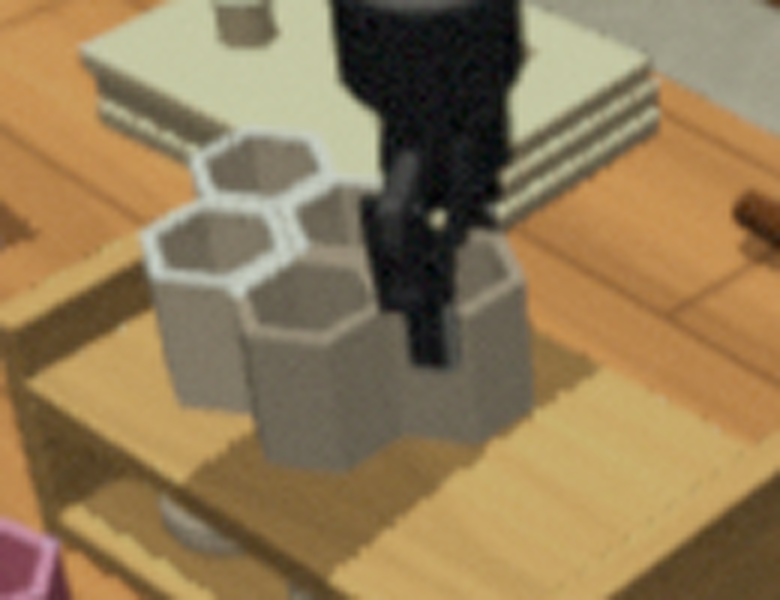

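Contact is felt (4–5 N) and the pot is down at z=0.1516. Side crop: it stands flush with front2/back2. Releasing and rising.

```bash
python3 -m crank '[[[0,0,0,0],[0,0,0,0],[0,0,0,0],[0,0,0,0],[0,0,0,0],[0,0,0,0]]]' 0.75
python3 -m crank '[[[0,0,-0.01,0],[0,0,-0.03,0],[0,0,-0.06,0],[0,0,-0.09,0],[0,0,-0.1,0],[0,0,-0.1,0],[0,0,-0.1,0]]]'
python3 - <<'E'
from h import *
plan(.6269,-.220,.25,3)
E
```

```text
time_s: 9.85
tool_pos: [0.5977, 0.1815, 0.1502]
tool_rot: [-1.501, -2.759, 0.0]
force: [0.2, -0.1, 0.7]
finger_gap: 0.0747
time_s: 10.55
tool_pos: [0.5975, 0.1813, 0.2495]
tool_rot: [-1.501, -2.759, 0.001]
force: [-1.1, -0.1, -0.1]
finger_gap: 0.0745
pos [0.5975 0.1813 0.2495] jaw 32.89 shift [-0.353  -0.1933 -0.0005] twist 0.522 gap 0.0745 F [-1.1 -0.1 -0.1] t 10.55 tz [-0.001 -0.    -1.   ]
```

```bash
python3 -m crank '[[[-0.04,-0.022,0,0.05],[-0.08,-0.044,0,0.1],[-0.12,-0.066,0,0.17],[-0.16,-0.088,0,0.24],[-0.2,-0.11,0,0.31],[-0.24,-0.132,0,0.38],[-0.28,-0.154,0,0.44],[-0.31,-0.17,0,0.49],[-0.335,-0.184,0,0.522],[-0.353,-0.193,0,0.522],[-0.353,-0.193,0,0.522],[-0.353,-0.193,0,0.522]]]' 1
python3 - <<'E'
from h import *
f=optics.grab_frame("top"); cv2.imwrite("pics/top4.png",f[:,:,::-1])
a=f[:,:,::-1]; A=cv2.resize(a[168:252,172:302],None,fx=6,fy=6,interpolation=cv2.INTER_CUBIC);cv2.imwrite('pics/t4.png',A)
plan(.6269,-.220,.05,3)
E
```

```text
time_s: 11.75
tool_pos: [0.6269, -0.2198, 0.2486]
tool_rot: [-2.162, -2.276, 0.002]
force: [-0.4, 0.8, -0.3]
finger_gap: 0.0854
pos [ 0.6274 -0.2187  0.2489] jaw 3.03 shift [-0.0015 -0.0002  0.1989] twist 0.0 gap 0.0853 F [-0.3 -0.4  0.4] t 11.8 tz [-0.002  0.001 -1.   ]
```

View pics/t4.png

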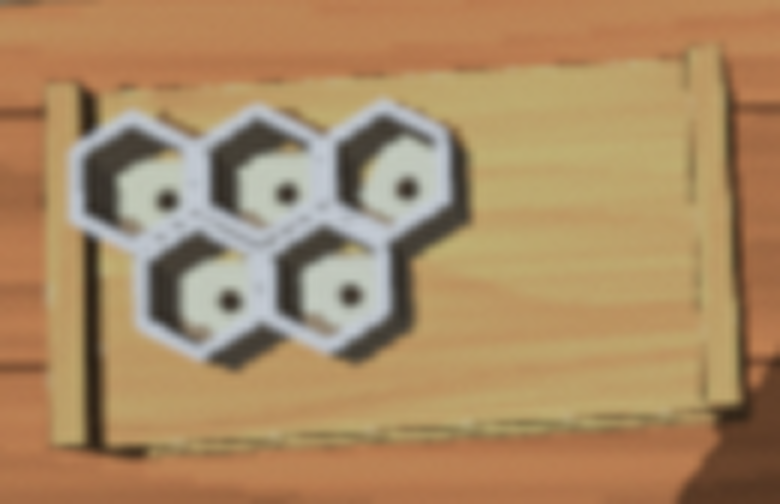

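Top crop: the new pot at (392,165) ends the back row, flush with back2 (258,165) and front2 (330,285), and aligned. Now the second pot.

```bash
python3 -m crank '[[[-0.001,0,0.03,0],[-0.0015,0,0.07,0],[-0.0015,0,0.11,0],[-0.0015,0,0.14,0],[-0.0015,0,0.165,0],[-0.0015,0,0.185,0],[-0.0015,0,0.198,0],[-0.0015,0,0.198,0],[-0.0015,0,0.198,0]]]'
python3 -m crank '[[[0,0,0,0],[0,0,0,0],[0,0,0,0],[0,0,0,0],[0,0,0,0],[0,0,0,0],[0,0,0,0],[0,0,0,0],[0,0,0,0],[0,0,0,0]]]' -1 30
python3 - <<'E'
from h import *
plan(.6269,-.22,.25)
t=cv2.imread('pics/top4.png')
m,cs=blobs(t[168:252,172:302])
c=max(cs,key=cv2.contourArea); 
pts=ray('top',(c+.5)/6-.5+[172,168],.17)*1000
for d,nm in ((np.array([.05,-.9987]),'e'),(np.array([.9987,.05]),'n'),(np.array([.9987*.866+.05*.5,.05*.866-.9987*.5]),'n30e')):
    s=pts@d; print(nm,s.min().round(1),s.max().round(1), 'tcp',np.array([598,181.2])@d)
E
```

```text
time_s: 12.7
tool_pos: [0.628, -0.2208, 0.0529]
tool_rot: [2.162, 2.279, 0.0]
force: [0.2, 0.4, 1.3]
finger_gap: 0.0855
time_s: 13.7
tool_pos: [0.6284, -0.2217, 0.0538]
tool_rot: [2.161, 2.277, 0.002]
force: [0.4, 0.8, 5.8]
finger_gap: 0.0591
pos [ 0.6284 -0.2217  0.0538] jaw 2.99 shift [ 0.0017 -0.001  -0.1962] twist 0 gap 0.0591 F [0.4 0.8 5.8] t 13.7 tz [ 0.002 -0.    -1.   ]
e -303.0 -122.1 tcp -151.06444
n 518.4 640.2 tcp 606.2826
n30e 327.1 478.6 tcp 449.5085116
```

```bash
python3 -m crank '[[[0,0,-0.01,0],[0,0,-0.03,0],[0,0,-0.06,0],[0,0,-0.09,0],[0,0,-0.12,0],[0,0,-0.15,0],[0,0,-0.175,0],[0,0,-0.19,0],[0,0,-0.2,0],[0,0,-0.2,0]]]' -1 40
python3 - <<'E'
from h import *
plan(.5455,.1440,.254,-27.1)
f=optics.grab_frame("side"); A=cv2.resize(f[150:290,310:480,::-1],None,fx=4,fy=4); cv2.imwrite('pics/s5.png',A)
E
```

```text
time_s: 14.7
tool_pos: [0.6278, -0.2216, 0.2531]
tool_rot: [2.162, 2.278, 0.001]
force: [-0.6, 0.8, -2.0]
finger_gap: 0.0589
pos [ 0.6278 -0.2216  0.2531] jaw 2.98 shift [ 0.3694 -0.0631 -0.0011] twist 0.525 gap 0.0589 F [-0.6  0.8 -2. ] t 14.7 tz [ 0.001 -0.    -1.   ]
```

View pics/s5.png

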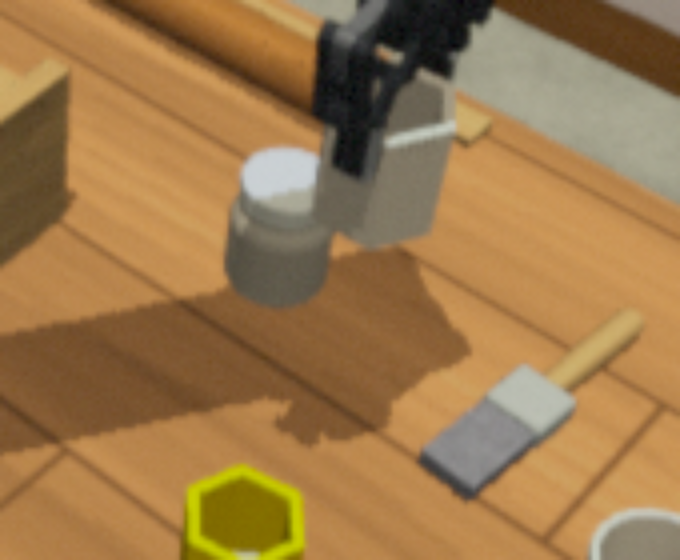

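The second pot is held upright at crop (390,170); the jar (280,225) and brush are undisturbed. Carrying it to just short of the front slot.

```bash
python3 -m crank '[[[0.015,-0.003,0,0.02],[0.04,-0.007,0,0.06],[0.07,-0.012,0,0.11],[0.1,-0.017,0,0.16],[0.13,-0.022,0,0.21],[0.16,-0.027,0,0.26],[0.19,-0.032,0,0.31],[0.22,-0.038,0,0.36],[0.25,-0.043,0,0.41],[0.28,-0.048,0,0.45],[0.31,-0.053,0,0.49],[0.335,-0.057,0,0.515],[0.355,-0.061,0,0.525],[0.366,-0.063,0,0.525],[0.3694,-0.0631,0,0.525],[0.3694,-0.0631,0,0.525],[0.3694,-0.0631,0,0.525],[0.3694,-0.0631,0,0.525]]]'
python3 - <<'E'
from h import *
plan(.5455,.1440,.158,-27.1)
E
```

```text
time_s: 16.55
tool_pos: [0.5457, 0.1427, 0.2523]
tool_rot: [2.681, 1.636, -0.0]
force: [-0.9, -0.2, -2.2]
finger_gap: 0.0592
pos [0.5457 0.1427 0.2523] jaw -27.22 shift [ 0.0011 -0.0008  0.0943] twist -0.002 gap 0.0592 F [-0.9 -0.2 -2.2] t 16.55 tz [ 0. -0. -1.]
```

```bash
python3 -m crank '[[[0.0005,0,0.015,0],[0.0005,-0.0005,0.035,0],[0.0005,-0.0005,0.055,0],[0.0005,-0.0005,0.07,0],[0.0005,-0.0005,0.08,0],[0.0005,-0.0005,0.088,0],[0.0005,-0.0005,0.092,0],[0.0005,-0.0005,0.094,0],[0.0005,-0.0005,0.094,0],[0.0005,-0.0005,0.094,0]]]'
python3 - <<'E'
from h import *
plan(.5476,.1486,.154,-27.1)
f=optics.grab_frame("side"); 
A=cv2.resize(f[95:195,190:320,::-1],None,fx=6,fy=6,interpolation=cv2.INTER_CUBIC);cv2.imwrite('pics/s6.png',A)
E
```

```text
time_s: 17.55
tool_pos: [0.5455, 0.145, 0.1588]
tool_rot: [2.68, 1.639, 0.001]
force: [0.3, -0.1, -2.1]
finger_gap: 0.0595
pos [0.5455 0.145  0.1588] jaw -27.1 shift [0.0042 0.0002 0.0048] twist 0.0 gap 0.0595 F [ 0.3 -0.1 -2.1] t 17.55 tz [ 0.001  0.    -1.   ]
```

View pics/s6.png

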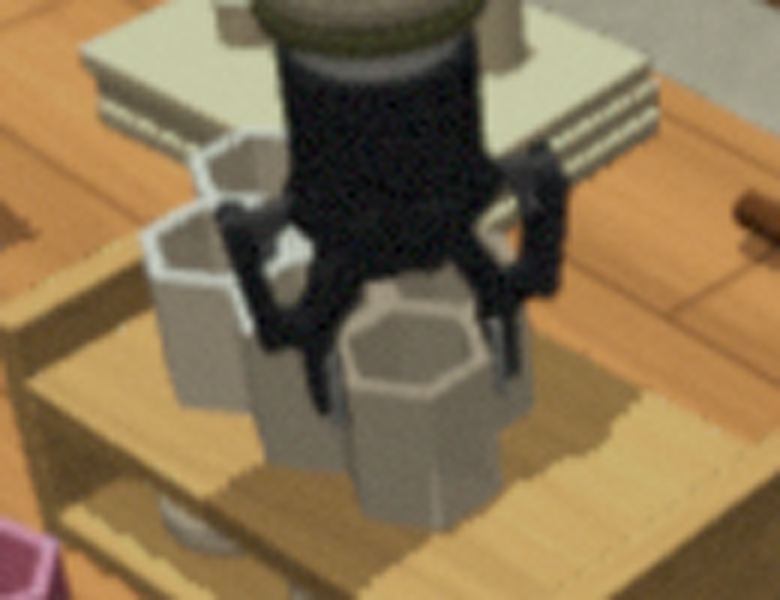

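Side crop: the pot (415,410) hovers in front of its slot, with the fingers clear of its neighbours. Easing it in and down.

```bash
python3 -m crank '[[[0.001,0,0,0],[0.002,0,0,0],[0.003,0,0,0],[0.0035,0,0,0],[0.004,0,0,0],[0.004,0,0,0],[0.004,0,0,0]]]'
python3 -m crank '[[[0,0,0.001,0],[0,0,0.002,0],[0,0,0.003,0],[0,0,0.004,0],[0,0,0.005,0],[0,0,0.0055,0],[0,0,0.0055,0],[0,0,0.0055,0]]]'
```

```text
time_s: 18.3
tool_pos: [0.5468, 0.1481, 0.1582]
tool_rot: [2.68, 1.639, -0.001]
force: [-2.4, -2.9, -1.6]
finger_gap: 0.0595
time_s: 19.1
tool_pos: [0.547, 0.1483, 0.1538]
tool_rot: [-2.68, -1.639, -0.001]
force: [-7.8, -4.3, 10.9]
finger_gap: 0.0597
```

Contact and seating are felt. Releasing and clearing away.

```bash
python3 -m crank '[[[0,0,0,0],[0,0,0,0],[0,0,0,0],[0,0,0,0],[0,0,0,0],[0,0,0,0]]]' 0.75
python3 -m crank '[[[0,0,-0.01,0],[0,0,-0.03,0],[0,0,-0.06,0],[0,0,-0.09,0],[0,0,-0.11,0],[0,0,-0.11,0]]]'
python3 -m crank '[[[-0.04,0,0,0],[-0.08,0,0,0],[-0.12,0,0,0],[-0.16,0,0,0],[-0.2,0,0,0],[-0.24,0,0,0],[-0.24,0,0,0],[-0.24,0,0,0]]]'
python3 - <<'E'
from h import *
f=optics.grab_frame("top"); cv2.imwrite("pics/top7.png",f[:,:,::-1])
A=cv2.resize(f[168:252,172:302,::-1],None,fx=6,fy=6,interpolation=cv2.INTER_CUBIC);cv2.imwrite('pics/t7.png',A)
f=optics.grab_frame("side"); cv2.imwrite("pics/side7.png",f[:,:,::-1])
t=cv2.imread('pics/top7.png')
m,cs=blobs(t[168:252,172:302])
for c in cs:
  pts=ray('top',(c+.5)/6-.5+[172,168],.17)*1000
  for d,nm in ((np.array([.05,-.9987]),'e'),(np.array([.9987,.05]),'n')):
    s=pts@d; print(nm,s.min().round(1),s.max().round(1),(np.ptp(s)).round(1))
plan(.5,.1,.25)
E
```

```text
time_s: 19.7
tool_pos: [0.547, 0.1485, 0.1527]
tool_rot: [2.68, 1.639, -0.0]
force: [0.8, -0.4, 0.3]
finger_gap: 0.0745
time_s: 20.3
tool_pos: [0.5485, 0.1484, 0.2668]
tool_rot: [2.68, 1.638, 0.009]
force: [0.1, -0.3, -0.1]
finger_gap: 0.075
time_s: 21.1
tool_pos: [0.4373, -0.0657, 0.2629]
tool_rot: [-2.681, -1.636, -0.002]
force: [0.6, 1.2, -0.4]
finger_gap: 0.0747
e -303.2 -92.4 210.8
n 518.4 640.3 121.9
pos [ 0.4378 -0.0643  0.2628] jaw -27.03 shift [ 0.1746 -0.0193  0.0128] twist 0 gap 0.0747 F [ 1.   1.3 -0.3] t 21.2 tz [-0.  0. -1.]
```

View pics/t7.png

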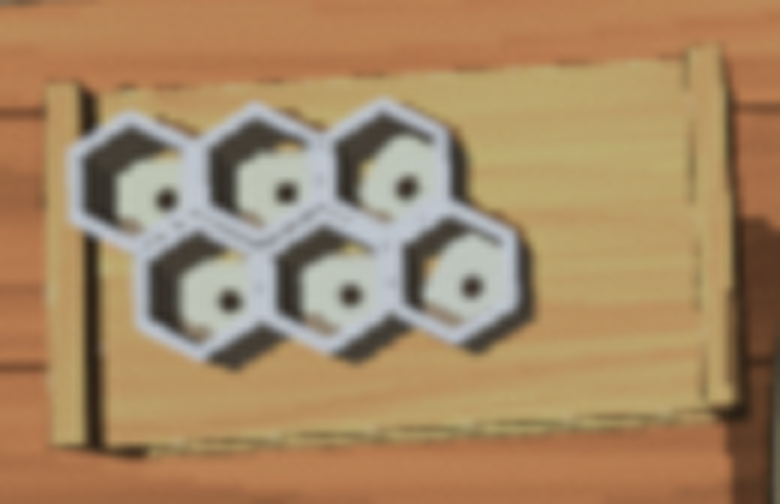

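View pics/side7.png

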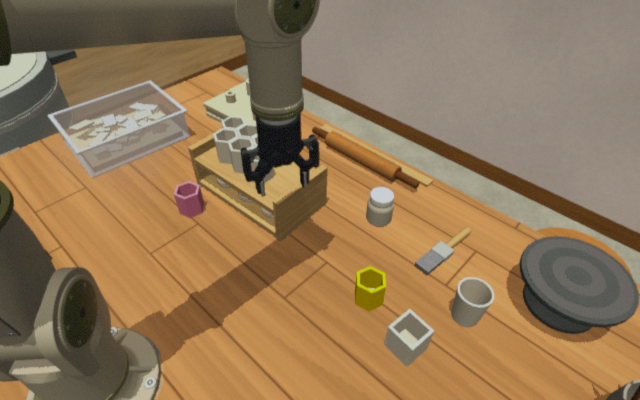

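Top crop: six pots are packed in two rows of three, with the last front pot at (460,280) touching front2 and the new back pot. The row extent is 210.8 mm (ideal 210). In the side view the jar, brush, tumbler, square, yellow and pink pots are unmoved, and the arm is clear. Handing in.

```bash
python3 -c "
from bench import manip
print(manip.hand_in())"
```

```text
the job is handed in; nothing more can be done
None
```

Both off-white hexagonal pots are on the shelf, and I handed the job in at about 21 s. I gripped each one by a pair of flats that would have no neighbour yet, lowered it about 4 mm clear of its slot, eased it into light contact (under 10 N sideways), set it down and released it.

- **Packing:** the last top view shows two rows of three in a honeycomb, all aligned. The cluster measures 210.8 mm along the rows (ideal 210) and 121.9 mm across them (ideal 121.2), which suggests gaps of about 1 mm.
- **Shelved pots:** the outer edges of the original cluster, at its left end, front and back, moved by less than about 0.5 mm between the views after the first and second placings.
- **Everything else:** the jar, brush, tumbler, square pot, yellow pot and pink pot look unmoved in the last side view, and the arm is clear of everything. I judged this by eye rather than measuring it.
- **Disagreements:** no check failed. The only mismatch was 1–2 mm between the camera positions and the tool positions, which is within the stated calibration error.
- **Not measured:** I judged upright by eye, and took the seating height from the tool's height and contact force.

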